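Make up two sample kits from the bench stock

TASK

Make up the two kits from the stock in the middle of the bench: the blue tray gets the amber bottle with the black cap and the jar with the red lid, the orange tray gets the white bottle with the green cap and the jar with the yellow lid. In each tray stand the bottle in the small well and the jar in the large well, upright and right down on the well's floor, and let go of them. Leave the grey bottle and the black-lidded jar standing where they are.

Things in the scene. Friction and masses are not known exactly. Their poses are not given: they have to be found in the camera images.
- amber_bottle: Upright screw-cap reagent bottle, dark amber-brown body with a black cap. Loose, about 60 g. Round body 32 mm in diameter from the underside to 54 mm, short shoulder, cap 23 mm in diameter from 60 to 76 mm (total height 76 mm). Grip the body. Origin: centre of its underside; z up along the bottle.
- white_bottle: Upright screw-cap reagent bottle, white body with a green cap. Loose, about 60 g. Round body 32 mm in diameter from the underside to 54 mm, short shoulder, cap 23 mm in diameter from 60 to 76 mm (total height 76 mm). Grip the body. Origin: centre of its underside; z up along the bottle.
- grey_bottle: Upright screw-cap reagent bottle, grey body with a blue cap. Loose, about 60 g. Round body 32 mm in diameter from the underside to 54 mm, short shoulder, cap 23 mm in diameter from 60 to 76 mm (total height 76 mm). Grip the body. Origin: centre of its underside; z up along the bottle. Not part of either kit: a spare that stays in the stock where it stands.
- red_jar: Upright low sample jar, white body with a red lid. Loose, about 100 g. Body 53 mm in diameter from the underside to 41 mm, lid 54 mm in diameter from 41 to 55 mm (total height 55 mm). The lid is fixed to the jar. Origin: centre of its underside; z up along the jar.
- yellow_jar: Upright low sample jar, white body with a yellow lid. Loose, about 100 g. Body 53 mm in diameter from the underside to 41 mm, lid 54 mm in diameter from 41 to 55 mm (total height 55 mm). The lid is fixed to the jar. Origin: centre of its underside; z up along the jar.
- black_jar: Upright low sample jar, white body with a black lid. Loose, about 100 g. Body 53 mm in diameter from the underside to 41 mm, lid 54 mm in diameter from 41 to 55 mm (total height 55 mm). The lid is fixed to the jar. Origin: centre of its underside; z up along the jar. Not part of either kit: a spare that stays in the stock where it stands.
- tray_blue: Kit tray, blue plastic, fixed; block 100 mm (x) by 180 mm (y), 20 mm high, with two square wells open above. Bottle well: 54 by 54 mm, centred at x = 0, y = +50 mm; jar well: 78 by 78 mm, centred at x = 0, y = -42 mm. Wells 17 mm deep, black floors 3 mm above the bench. Origin: centre of underside; z up. Turned up to 0.6 rad from the world axes; left or right of the stock.
- tray_orange: Kit tray, orange plastic, fixed; block 100 mm (x) by 180 mm (y), 20 mm high, with two square wells open above. Bottle well: 54 by 54 mm, centred at x = 0, y = +50 mm; jar well: 78 by 78 mm, centred at x = 0, y = -42 mm. Wells 17 mm deep, black floors 3 mm above the bench. Origin: centre of underside; z up. Turned up to 0.6 rad from the world axes; left or right of the stock.
Not all that is in view belongs to the job. Leave any purple or turquoise look-alike of the amber_bottle alone.

How it is judged:
At the end, for the whole second after the job is handed in: Amber bottle and red jar in the blue tray, white bottle and yellow jar in the orange tray; bottles in small, jars in large wells, within 12.5 mm (jars 13.5) of centre per tray axis, underside under 7 mm up, tilt under 0.12 rad, released, at rest. Spares upright, within 30 mm of their start (x of amber_bottle in the frame of tray_blue between -0.0125 and 0.0125 m and y of amber_bottle in the frame of tray_blue between 0.0375 and 0.0625 m and z of amber_bottle in the frame of tray_blue between 0 and 0.007 m and angle between each of amber_bottle, red_jar, white_bottle, yellow_jar, grey_bottle, black_jar's own z axis and vertical below 0.12 rad and linear speed of each of amber_bottle, red_jar, white_bottle, yellow_jar below 0.02 m/s and angular speed of each of amber_bottle, red_jar, white_bottle, yellow_jar below 0.2 rad/s and contact force between each of amber_bottle, red_jar, white_bottle, yellow_jar and the fingers below 0.05 N and x of red_jar in the frame of tray_blue between -0.0135 and 0.0135 m and y of red_jar in the frame of tray_blue between -0.0555 and -0.0285 m and z of red_jar in the frame of tray_blue between 0 and 0.007 m and x of white_bottle in the frame of tray_orange between -0.0125 and 0.0125 m and y of white_bottle in the frame of tray_orange between 0.0375 and 0.0625 m and z of white_bottle in the frame of tray_orange between 0 and 0.007 m and x of yellow_jar in the frame of tray_orange between -0.0135 and 0.0135 m and y of yellow_jar in the frame of tray_orange between -0.0555 and -0.0285 m and z of yellow_jar in the frame of tray_orange between 0 and 0.007 m and distance of each of grey_bottle, black_jar from where it was at the start of the episode below 0.03 m); the robot touches nothing.
It fails at once if a spare (grey bottle or black-lidded jar) is moved more than 30 mm from its place (distance of any of grey_bottle, black_jar from where it was at the start of the episode above 0.03 m).
It also fails if it takes over 115 s, if anything falls off the work surface, if the arm or the gripper's body presses on something with over 40 N, if the wrist force passes 120 N, or if a joint passes its speed limit or range.

ROBOT

A 7-joint arm with a two-finger parallel gripper is mounted at the origin on the work surface. World frame = base frame: x ahead of the robot, y to its left, z up, the work surface at z = 0. Lengths are in m, angles in rad, forces in N, time in s.
With the tool pointing down it reaches from about 0.4 to 0.925 m from the base axis. Payload 5.6 kg.
Tool frame: the origin (TCP) lies midway between the tips of the shut fingers; the grasp point (between the pads) lies 19 mm behind it; z points along the fingers, y is the line along which they close (so a half turn about z gives the same grasp; the last joint's range is limited). The gripper opens to 85 mm and grips with 20 to 120 N. Pads are 22 mm wide; open, the fingers measure 114 mm over their backs; the gripper's body (76 mm by 85 mm) begins 54 mm behind the grasp point. The pads swing forward as they close: fully open they stand 13 mm farther back than shut.
Start: joints at [1.237, 0.468, -0.012, 1.603, 0.006, 1.071, -0.056], TCP at [0.186, -0.623, 0.197] pointing down, gripper open.
Joint ranges: [-2.53, 2.53], [-0.31, 2.02], [-1.57, 1.55], [0.28, 2.44], [-1.29, 4.43], [0.15, 1.84], [-2.92, 2.92]. Speed limits (rad/s): [2.57, 2.57, 3.14, 3.14, 3.14, 3.14, 3.14].

INTERFACE

Orientations are given as [roll, pitch, yaw] about the fixed x, y, z axes, in that order (R = Rz(yaw) Ry(pitch) Rx(roll)).
In Python, from cell import env, eoat, solve_ik, telemetry, imaging, workorder, spotter gives the robot as it stands. Calls block until the motion is done:
- env.movep(position, orientation): joint-space move of the TCP to a pose.
- env.move_l(position, rate=0.15, rotation=None, until_force=None): straight line of the TCP; rotation=None keeps the orientation; rate is the mean speed in m/s. With until_force (N) it stops when the force on the tool has changed by that much, and returns True; else False.
- env.set_joints(angles): joint-space move.
- eoat.gripper_to(opening, f_grip=None): finger opening in m; f_grip is the grip in N (None keeps the last); returns when the fingers have stopped.
- env.pause(seconds).
- solve_ik(position, orientation): joint angles nearest the present ones, or None.
- telemetry.read_state(): the state.
- imaging.capture(name): name is "scene" or "side" or "wrist"; returns the picture (400x640x3 uint8, blue, green, red); there is no depth.
- imaging.camera_params(name): a dict with "mtx" (3x3 intrinsics, pixels), "R" (3x3) and "t" (3): a world point X has camera coordinates R X + t; the wrist camera has in their place "T_tool_cam" (4x4, takes a point from camera to tool coordinates, whose origin is the TCP and whose axes are the flange's). Camera axes: x right, y down, z forward; pixel columns grow to the right and rows downward; lengths in m; the calibration is good to about 2 mm. A picture is of the moment at which its call begins: read the wrist's pose just before it. camera_params takes no time and is no camera call.
A pose or a line that the arm cannot do raises env.MotionError and nothing moves.
- workorder.finish_job(): hands the job in; it is judged then, once.
Trained networks look in the newest picture that a camera, given by its name, has taken for a name from the list of things; names that differ only in an ending like _2 or _b are one class to them, and where a whole thing is asked for, a point or a joint stands for the part that bears it (a point fixed in the world has none). Each returns a list of dicts, best first, with "confidence" (0 to 1); they miss things now and then, are a little off and sometimes report something else, mostly with a low value. They report only what shows in the picture. A call takes as long as a camera call. They do not tell look-alikes from the thing itself.
- spotter.look_for(camera, thing): "xy" ([column, row] in pixels, amid what is visible of it).
- spotter.regions_of(camera, thing): "mask" (400x640 bool, what is visible of it) and "xy" ([column, row] in pixels, amid what is visible of it).
The state is a dict: "clock": time; "joints": joint angles; "joint_vel": joint speeds; "joint_torque": joint torques, N m; "ee_pos": TCP position; "tcp_rot": TCP orientation; "contact_force": force on the tool from outside, world axes, zero at the start; "torque": the same for the moment, N m; "finger_gap": finger opening in m; "grasp_force": force on a finger pad.
Only numpy, scipy, OpenCV 4.12 (cv2) and the standard library are available. Lean on these libraries where they do the work, as an engineer would, in place of code of your own. Each camera call takes 0.05 s, during which the arm holds its last target. There are 200 camera calls.

## Working session

There is one attempt and no reset: what is moved stays moved. The work goes in short steps, each a Python script; the robot and the scene stay as the last script left them, time stands still between calls to the robot, and variables do not carry over. Pictures are saved under pics/ and viewed, at most 14 in all, crops included, and the job is handed in when it is done.

```bash
ls; mkdir -p pics; python3 - <<'E'
from cell import env, imaging, telemetry
import cv2
for n in ("scene","side"):
    im=imaging.capture(n); cv2.imwrite(f"pics/{n}0.png",im)
    p=imaging.camera_params(n); print(n,p["mtx"].tolist(),(-p["R"].T@p["t"]).round(3), p["R"].round(3).tolist())
print(imaging.camera_params("wrist")); print(telemetry.read_state())
E
```

```text
pics
scene [[370.6245905966668, 0.0, 316.4784207314288], [0.0, 370.6245905966668, 196.2984475514171], [0.0, 0.0, 1.0]] [ 0.92  -0.583  0.571] [[0.877, 0.48, -0.013], [0.284, -0.541, -0.792], [-0.387, 0.691, -0.611]]
side [[489.43474551351267, 0.0, 324.0979847125605], [0.0, 489.43474551351267, 192.11977809537788], [0.0, 0.0, 1.0]] [ 0.505 -0.72   0.897] [[0.991, -0.132, -0.016], [-0.112, -0.761, -0.639], [0.072, 0.635, -0.769]]
{'mtx': array([[285.29149633,   0.        , 317.72464334],
       [  0.        , 285.29149633, 196.54887544],
       [  0.        ,   0.        ,   1.        ]]), 'T_tool_cam': array([[ 3.74583586e-04, -9.60643984e-01, -2.77782279e-01,
         7.04324431e-02],
       [ 9.99999778e-01,  2.06519725e-04,  6.34279375e-04,
        -5.99682260e-06],
       [-5.51949146e-04, -2.77782455e-01,  9.60643848e-01,
        -1.76972879e-01],
       [ 0.00000000e+00,  0.00000000e+00,  0.00000000e+00,
         1.00000000e+00]])}
{'clock': 0.1, 'joints': array([ 1.23700518,  0.46825464, -0.01164133,  1.60352857,  0.00599296,
        1.07142658, -0.05631918]), 'joint_vel': array([-0.00088481, -0.00138163,  0.00184053, -0.00312718, -0.00116716,
       -0.00040721, -0.00025597]), 'joint_torque': array([ 6.48292789e-04, -5.33521128e+01,  2.13781925e-02, -2.51966286e+01,
        1.14759369e-02,  4.34680653e-03,  2.95988023e-06]), 'ee_pos': array([ 0.18615897, -0.62218658,  0.19605725]), 'tcp_rot': array([-3.14001303e+00,  9.16529341e-05,  2.90738574e-01]), 'contact_force': array([-0.87760305,  0.05222455,  0.15082183]), 'torque': array([-0.0113223 ,  0.0084639 , -0.02072603]), 'grasp_force': 0.0, 'finger_gap': 0.08530858838225751}
```

View pics/scene0.png

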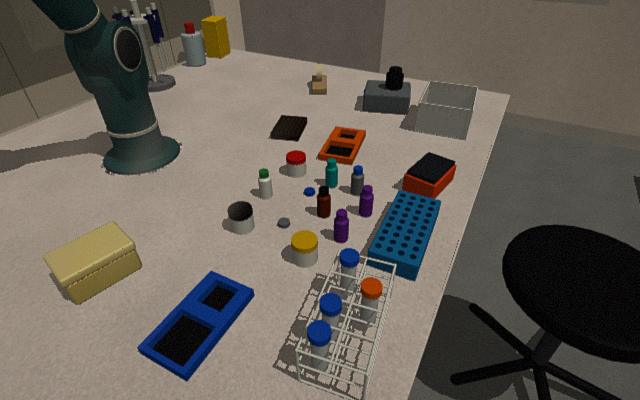

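View pics/side0.png

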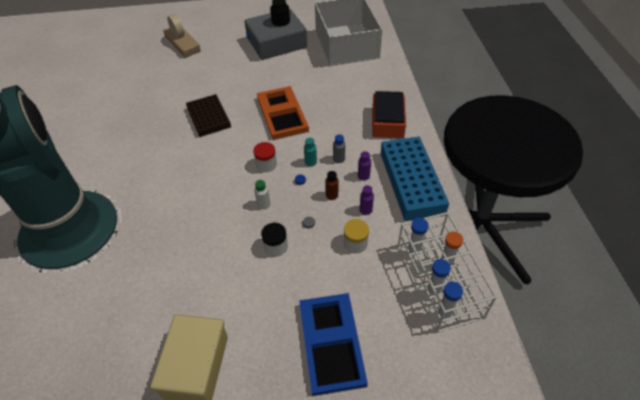

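Scene picture: the amber bottle with its black cap is at (324,202). The purple look-alikes are at (366,201) and (341,226), and the turquoise one is at (331,173). White/green is at (265,184), spare grey/blue at (357,180), red jar (296,164), yellow jar (305,249) and spare black jar (241,217). The blue tray is at (198,322) and the orange at (343,145).

Side picture: amber is at (332,186), purple at (364,166) and (367,200), turquoise at (310,152), white at (262,194), red (264,156), yellow (356,236), blue tray (332,342) and orange tray (282,112). By the description I choose the one with the brown body and black cap.

```bash
cat > h.py <<'E'
from cell import env, eoat, solve_ik, telemetry, imaging, workorder, spotter
import numpy as np, cv2
from scipy.spatial.transform import Rotation as Ro
def cam(n):
    """K, R, t with Xc = R X + t"""
    p=imaging.camera_params(n)
    if n!="wrist": return p["mtx"],p["R"],p["t"]
    s=telemetry.read_state(); T=np.eye(4)
    T[:3,:3]=Ro.from_euler("xyz",s["tcp_rot"]).as_matrix(); T[:3,3]=s["ee_pos"]
    M=np.linalg.inv(T@p["T_tool_cam"]); return p["mtx"],M[:3,:3],M[:3,3]
def plane(c,uv,z):
    K,R,t=c; d=R.T@np.linalg.inv(K)@np.array([uv[0],uv[1],1.]); o=-R.T@t
    return o+d*(z-o[2])/d[2]
def proj(c,X):
    K,R,t=c; q=(np.atleast_2d(X)@R.T+t)@K.T; return q[:,:2]/q[:,2:]
E
python3 - <<'E'
from h import *
H={"amber_bottle":.036,"white_bottle":.036,"grey_bottle":.036,"red_jar":.03,"yellow_jar":.03,"black_jar":.03,"tray_blue":.015,"tray_orange":.015}
for n in ("scene","side"):
    imaging.capture(n); c=cam(n)
    for k,z in H.items():
        for d in spotter.look_for(n,k)[:4]:
            if d["confidence"]>.3: print(n,k,round(d["confidence"],2),np.round(d["xy"]),plane(c,d["xy"],z)[:2].round(3))
im=imaging.capture("side"); cv2.imwrite("pics/crop.png",cv2.resize(im[120:270,230:400],None,fx=4,fy=4,interpolation=cv2.INTER_CUBIC)[:600,:])
E
```

```text
scene amber_bottle 0.91 [327. 204.] [0.615 0.008]
scene amber_bottle 0.86 [369. 203.] [0.699 0.057]
scene amber_bottle 0.68 [340. 227.] [ 0.678 -0.048]
scene amber_bottle 0.62 [331. 174.] [0.567 0.124]
scene white_bottle 0.58 [267. 182.] [0.442 0.019]
scene grey_bottle 0.89 [357. 181.] [0.64  0.127]
scene red_jar 0.55 [296. 165.] [0.461 0.124]
scene yellow_jar 0.88 [306. 246.] [ 0.637 -0.127]
scene black_jar 0.8 [239. 220.] [ 0.466 -0.125]
scene tray_blue 0.92 [196. 325.] [ 0.558 -0.363]
scene tray_blue 0.5 [325. 205.] [0.601 0.026]
scene tray_orange 0.89 [344. 147.] [0.526 0.294]
side amber_bottle 0.88 [370. 202.] [ 0.683 -0.053]
side amber_bottle 0.86 [311. 154.] [0.569 0.117]
side amber_bottle 0.85 [366. 168.] [0.696 0.052]
side amber_bottle 0.53 [333. 187.] [0.607 0.003]
side white_bottle 0.74 [262. 196.] [0.443 0.001]
side grey_bottle 0.58 [338. 151.] [0.638 0.117]
side red_jar 0.72 [265. 158.] [0.458 0.126]
side yellow_jar 0.69 [354. 237.] [ 0.634 -0.136]
side black_jar 0.71 [273. 241.] [ 0.461 -0.122]
side tray_blue 0.93 [332. 344.] [ 0.554 -0.359]
side tray_orange 0.65 [284. 114.] [0.517 0.299]
```

View pics/crop.png

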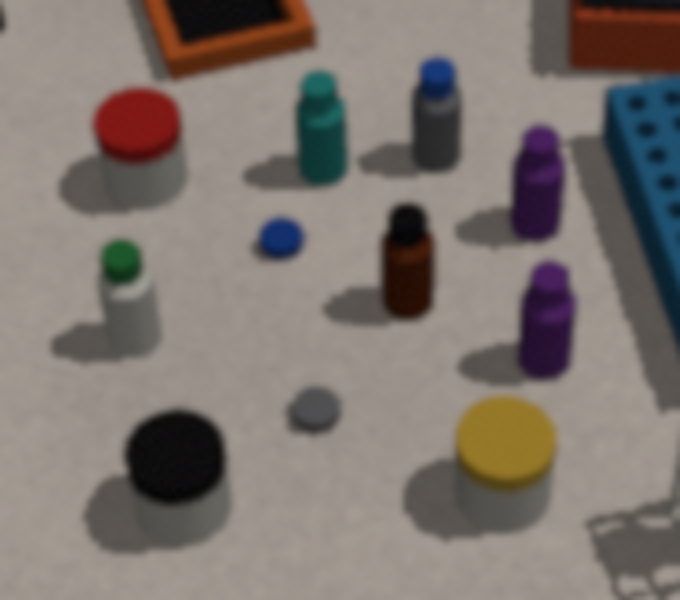

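The crop shows the amber bottle with black cap at (408,262), which is side pixel (332,186). The purples and the turquoise are clearly different, and the blue and grey caps are lying loose. Next is a refinement with wrist views from above, fitting the models to the network masks.

```bash
cat >> h.py <<'E'
from scipy.optimize import minimize
A=np.linspace(0,2*np.pi,40,endpoint=False)
ring=lambda d,z: np.c_[d/2*np.cos(A),d/2*np.sin(A),0*A+z]
MODEL={"bottle":np.r_[ring(.032,0),ring(.032,.054),ring(.023,.060),ring(.023,.076)],
 "jar":np.r_[ring(.053,0),ring(.053,.041),ring(.054,.041),ring(.054,.055)],
 "tray":np.array([[x,y,z] for x in(-.05,.05) for y in(-.09,.09) for z in(0,.02)])}
def poly(c,kind,p):
    P=MODEL[kind]; s,co=np.sin(p[2]),np.cos(p[2])
    return cv2.convexHull(proj(c,np.c_[P[:,0]*co-P[:,1]*s+p[0],P[:,0]*s+P[:,1]*co+p[1],P[:,2]]).astype(np.float32))
def fit(c,kind,mask,p0):
    """pose (x,y,yaw) whose projected hull best overlaps the hull of the mask; returns pose, IoU"""
    n,l,st,_=cv2.connectedComponentsWithStats(mask.astype(np.uint8)); 
    m=l==1+np.argmax(st[1:,4]); h=cv2.convexHull(np.argwhere(m)[:,::-1].astype(np.float32)); a=cv2.contourArea(h)
    def iou(p):
        q=poly(c,kind,p); i=cv2.intersectConvexConvex(h,q)[0]; return i/(a+cv2.contourArea(q)-i)
    f=(lambda v:-iou(v)) if kind=="tray" else (lambda v:-iou([v[0],v[1],0]))
    v0=np.array(p0[:3 if kind=="tray" else 2],float); best=None
    for y in ((-.5,-.25,0,.25,.5) if kind=="tray" else (0,)):
        v=v0.copy()
        if kind=="tray": v[2]=y
        S=np.r_[[v],v+np.eye(len(v))*([.02,.02,.15][:len(v)])]
        r=minimize(f,v,method="Nelder-Mead",options=dict(initial_simplex=S,xatol=1e-5,fatol=1e-5))
        if best is None or r.fun<best.fun: best=r
    return best.x,-best.fun
def measure(n,things,tol=.04):
    """things: name->rough xy"""
    im=imaging.capture(n); c=cam(n); out={}
    for k,p in things.items():
        kind="tray" if "tray" in k else k.split("_")[1]; zc=dict(tray=.015,jar=.03,bottle=.036)[kind]
        D=[d for d in spotter.regions_of(n,k) if np.linalg.norm(plane(c,d["xy"],zc)[:2]-p[:2])<tol]
        if not D: print(n,k,"missed"); continue
        x,i=fit(c,kind,D[0]["mask"],[p[0],p[1],0]); out[k]=x
        print(n,k,x.round(4),"iou",round(i,2),"conf",round(D[0]["confidence"],2))
        cv2.polylines(im,[poly(c,kind,list(x)+[0]*(3-len(x))).round().astype(int)],True,(0,255,255),1)
    return out,im
ROUGH={"amber_bottle":(.611,.005),"white_bottle":(.443,.008),"red_jar":(.46,.125),"yellow_jar":(.635,-.132),
 "grey_bottle":(.639,.121),"black_jar":(.463,-.123),"tray_blue":(.555,-.36),"tray_orange":(.52,.297)}
E
python3 - <<'E'
from h import *
import pickle
bt={k:ROUGH[k] for k in ROUGH if "tray" not in k}
for n in ("side","scene"): measure(n,ROUGH)
res={}
for i,(pos,th) in enumerate([((.60,-.36,.24),["tray_blue"]),((.62,0,.25),list(bt)),((.57,.295,.24),["tray_orange"])]):
    env.movep(list(pos),[np.pi,0,0]); env.pause(.2)
    o,im=measure("wrist",{k:ROUGH[k] for k in th}); res.update(o); cv2.imwrite(f"pics/w{i}.png",im)
pickle.dump(res,open("res.pkl","wb")); print(telemetry.read_state()["clock"])
w=[cv2.imread(f"pics/w{i}.png") for i in range(3)]
cv2.imwrite("pics/trays.png",cv2.resize(np.hstack([w[0][:,120:520],w[2][:,120:520]]),(800,400)))
E
```

```text
side amber_bottle [0.6062 0.0095] iou 0.92 conf 0.63
side white_bottle [0.4445 0.0035] iou 0.91 conf 0.65
side red_jar [0.4578 0.1343] iou 0.88 conf 0.81
side yellow_jar [ 0.6365 -0.1308] iou 0.87 conf 0.76
side grey_bottle [0.6399 0.1246] iou 0.91 conf 0.9
side black_jar [ 0.4644 -0.1164] iou 0.92 conf 0.91
side tray_blue [ 0.5534 -0.3513  0.0226] iou 0.99 conf 0.8
side tray_orange [0.5117 0.3122 0.1782] iou 0.97 conf 0.74
scene amber_bottle [0.605  0.0117] iou 0.88 conf 0.89
scene white_bottle [0.443  0.0079] iou 0.92 conf 0.82
scene red_jar [0.4556 0.1347] iou 0.91 conf 0.56
scene yellow_jar [ 0.6369 -0.1318] iou 0.96 conf 0.91
scene grey_bottle [0.6391 0.1258] iou 0.91 conf 0.81
scene black_jar [ 0.4625 -0.1146] iou 0.97 conf 0.73
scene tray_blue [ 0.5526 -0.3496  0.0185] iou 0.99 conf 0.58
scene tray_orange [0.5103 0.3171 0.1651] iou 0.97 conf 0.96
wrist tray_blue [ 0.5529 -0.3504  0.0271] iou 0.98 conf 0.6
wrist amber_bottle [0.6062 0.0099] iou 0.86 conf 0.82
wrist white_bottle [0.4439 0.0061] iou 0.94 conf 0.87
wrist red_jar [0.4568 0.1263] iou 0.54 conf 0.91
wrist yellow_jar [ 0.6368 -0.1322] iou 0.96 conf 0.62
wrist grey_bottle [0.6394 0.1248] iou 0.95 conf 0.78
wrist black_jar [ 0.4632 -0.113 ] iou 0.75 conf 0.75
wrist tray_orange [0.5106 0.3148 0.1821] iou 0.99 conf 0.62
7.3917
```

View pics/w1.png

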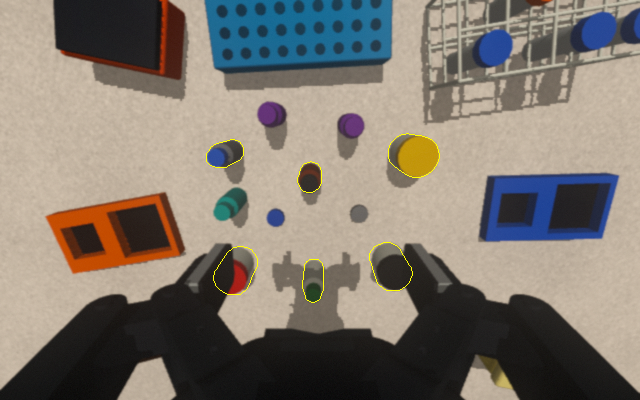

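View pics/trays.png

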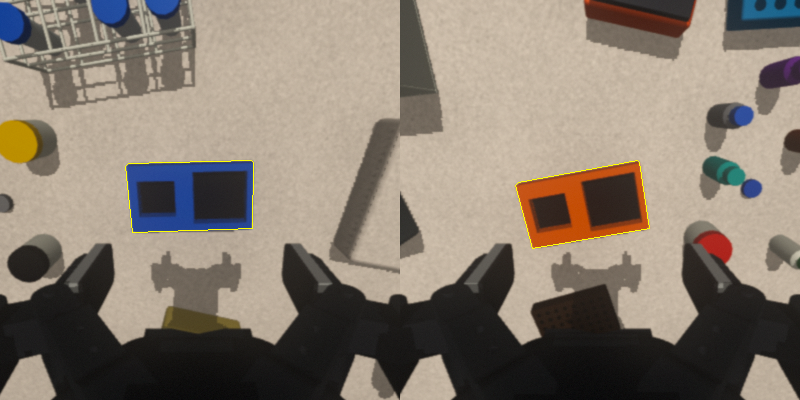

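The three cameras agree to 2–3 mm. The two low fits, red and black jar in the wrist view, are partly hidden by the gripper, so I use the fixed cameras for red. The wrist pictures put amber at (310,178) and the small wells on the +y side of both trays, at (516,208) for blue and (85,240) for orange. I'm starting with the red jar.

```bash
cat >> h.py <<'E'
TRAY={"tray_blue":(.5529,-.3504,.023),"tray_orange":(.5108,.3145,.178)}
STOCK={"red_jar":(.4567,.1343),"amber_bottle":(.6060,.0100),"yellow_jar":(.6368,-.1316),"white_bottle":(.4438,.0058)}
ZG=.020; UP=.17
def pick(k):
    jar="jar" in k; x,y=STOCK[k]; rot=[np.pi,0,0]
    eoat.gripper_to(.082 if jar else .060)
    env.movep([x,y,UP],rot); env.move_l([x,y,.07],rate=.25)
    hit=env.move_l([x,y,ZG],rate=.1,until_force=8)
    eoat.gripper_to(0.,40); s=telemetry.read_state()
    print(k,"hit",hit,"z",s["ee_pos"].round(4),"gap",round(s["finger_gap"],4),"F",round(s["grasp_force"],1))
    env.move_l([x,y,UP],rate=.2); s=telemetry.read_state()
    print("lifted gap",round(s["finger_gap"],4),"F",round(s["grasp_force"],1)); return s["finger_gap"]
def place(k,tray):
    jar="jar" in k; tx,ty,a=TRAY[tray]; w=-.042 if jar else .05
    x,y=tx-np.sin(a)*w,ty+np.cos(a)*w; rot=[np.pi,0,a]
    env.movep([x,y,UP],rot); env.move_l([x,y,.06],rate=.2)
    hit=env.move_l([x,y,ZG+.0035],rate=.05,until_force=6); s=telemetry.read_state()
    print("place hit",hit,"z",s["ee_pos"].round(4),"t",round(s["clock"],1))
    if s["ee_pos"][2]>ZG+.009: print("TOO HIGH, holding"); return False
    eoat.gripper_to(.080 if jar else .056); env.pause(.2)
    env.move_l([x,y,UP],rate=.2); return True
E
python3 - <<'E'
from h import *
if .049<pick("red_jar")<.058: print(place("red_jar","tray_blue"))
s=telemetry.read_state(); print(s["clock"])
for n in ("side",): 
    im=imaging.capture(n); cv2.imwrite("pics/s1.png",im)
E
```

```text
red_jar hit False z [0.4576 0.1345 0.0207] gap -0.0002 F 3.1
lifted gap 0.0001 F 0.0
11.2917
```

View pics/s1.png

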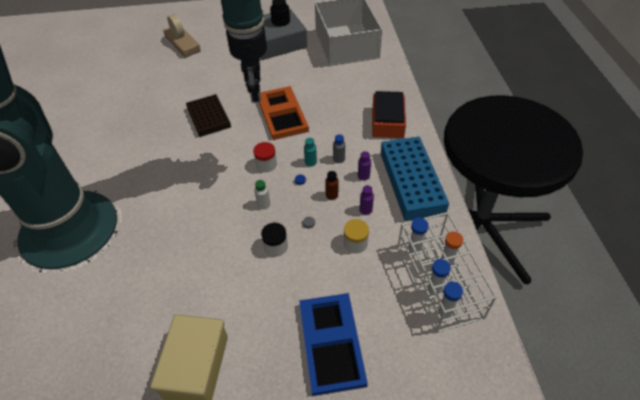

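The gripper closed on nothing, and the jar at (264,156) looks unmoved. I'll check its position and the calibration before retrying.

```bash
python3 - <<'E'
from h import *
for n in ("side","scene"): measure(n,{k:ROUGH[k] for k in ("red_jar","white_bottle","black_jar","grey_bottle")})
s=telemetry.read_state(); print({k:np.round(s[k],3) for k in ("ee_pos","tcp_rot","finger_gap","joints")})
print("TCP proj side",proj(cam("side"),s["ee_pos"]),"scene",proj(cam("scene"),s["ee_pos"]))
a=imaging.capture("wrist"); b=imaging.capture("scene")
cv2.imwrite("pics/c2.png",np.hstack([cv2.resize(a[100:400,170:470],(400,400)),cv2.resize(b[60:260,200:400],(400,400))]))
E
```

```text
side red_jar [0.4576 0.1317] iou 0.94 conf 0.86
side white_bottle [0.4443 0.009 ] iou 0.72 conf 0.76
side black_jar missed
side grey_bottle [0.6422 0.1316] iou 0.67 conf 0.72
scene red_jar [0.4549 0.1349] iou 0.9 conf 0.83
scene white_bottle [0.4429 0.0089] iou 0.81 conf 0.53
scene black_jar [ 0.463 -0.116] iou 0.96 conf 0.71
scene grey_bottle [0.6378 0.1291] iou 0.84 conf 0.72
{'ee_pos': array([0.457, 0.134, 0.17 ]), 'tcp_rot': array([3.142, 0.   , 0.   ]), 'finger_gap': np.float64(0.0), 'joints': array([-0.085,  0.231, -0.307,  2.027,  0.089,  0.897, -2.011])}
TCP proj side [[257.8628338  111.91332007]] scene [[293.48541417 115.20213546]]
```

View pics/c2.png

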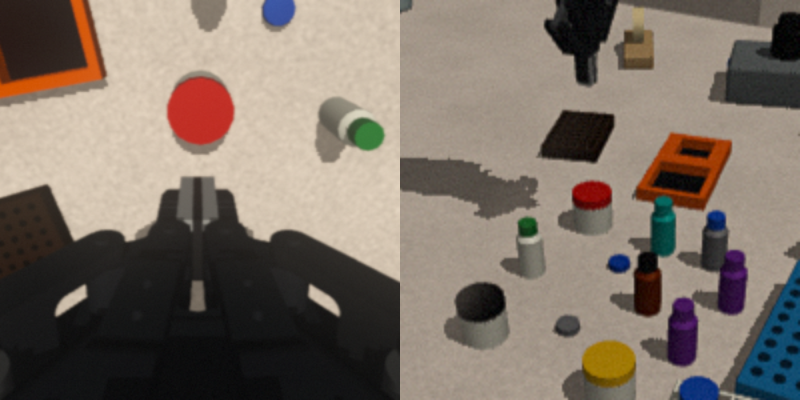

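The real fingertip in the scene crop is at (587,82), full-frame (293,101), but the TCP projects to (293,115). The side view shows the same offset. So the real tips sit roughly 35–40 mm above the reported TCP, and the gripper closed above the jar's lid. I'll measure this by touching a clear spot on the bench with the fingers shut.

```bash
python3 - <<'E'
from h import *
env.movep([.555,-.19,.10],[np.pi,0,0]); env.move_l([.555,-.19,.03],rate=.15)
try: hit=env.move_l([.555,-.19,-.055],rate=.03,until_force=4)
except env.MotionError as e: hit=e
s=telemetry.read_state(); print(hit,s["ee_pos"].round(4),s["contact_force"].round(1),s["clock"])
env.move_l([.555,-.19,.10],rate=.2)
E
```

```text
True [ 0.555  -0.19   -0.0343] [-1.4 -0.1  6.9] 15.7833
```

The bench touch came at a reported z of −0.034, so the tips really are 34 mm higher than reported. I'm correcting the grasp height and retrying the red jar.

```bash
sed -i 's/^ZG=.020; UP=.17/ZG=-.0343+.020; UP=.15/; s/env.move_l(\[x,y,.06\],rate=.2)/env.move_l([x,y,.03],rate=.2)/; s/env.move_l(\[x,y,.07\],rate=.25)/env.move_l([x,y,.045],rate=.25)/' h.py
python3 - <<'E'
from h import *
if .049<pick("red_jar")<.058: print(place("red_jar","tray_blue"))
print(telemetry.read_state()["clock"])
im=imaging.capture("side"); im2=imaging.capture("wrist"); cv2.imwrite("pics/s2.png",np.hstack([cv2.resize(im[100:400,200:500],(400,400)),cv2.resize(im2[50:350,170:470],(400,400))]))
E
```

```text
red_jar hit False z [ 0.4572  0.1343 -0.0134] gap 0.0529 F 40.9
lifted gap 0.0527 F 42.0
place hit True z [ 0.553  -0.3919 -0.0103] t 24.8
True
26.3
```

View pics/s2.png

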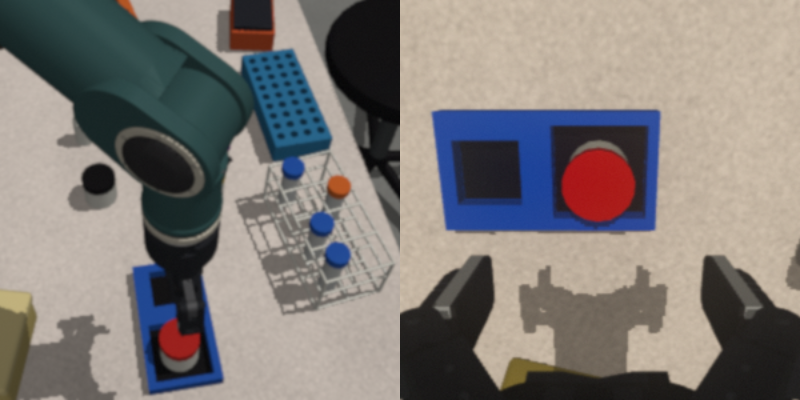

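The red jar is standing in the large well, at right crop (598,180). Next is the amber bottle.

```bash
python3 - <<'E'
from h import *
if .028<pick("amber_bottle")<.036: print(place("amber_bottle","tray_blue"))
print(telemetry.read_state()["clock"])
measure("wrist",{"amber_bottle":(.552,-.30),"red_jar":(.554,-.392)})
im=imaging.capture("side"); im2=imaging.capture("wrist"); cv2.imwrite("pics/s3.png",np.hstack([cv2.resize(im[100:400,200:500],(400,400)),cv2.resize(im2[50:350,170:470],(400,400))]))
E
```

```text
amber_bottle hit False z [ 0.6068  0.0099 -0.0133] gap 0.0311 F 39.9
lifted gap 0.0306 F 39.6
place hit True z [ 0.5509 -0.3    -0.0103] t 33.6
True
35.125
wrist amber_bottle [ 0.549  -0.2999] iou 0.96 conf 0.64
wrist red_jar [ 0.5518 -0.3929] iou 0.97 conf 0.82
```

View pics/s3.png

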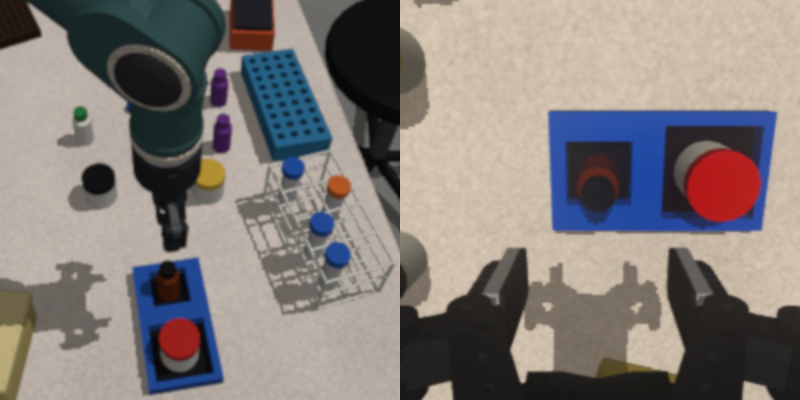

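The blue kit is in place: amber bottle at left crop (167,283), red jar at (180,345), both upright and within 3 mm of centre. Now the orange kit.

```bash
python3 - <<'E'
from h import *
ok=.049<pick("yellow_jar")<.058 and place("yellow_jar","tray_orange")
if ok and .028<pick("white_bottle")<.036: print(place("white_bottle","tray_orange"))
print(telemetry.read_state()["clock"])
t=TRAY["tray_orange"]
def fr(p,t): c,s=np.cos(t[2]),np.sin(t[2]); d=np.array(p[:2])-t[:2]; return np.round([c*d[0]+s*d[1],-s*d[0]+c*d[1]],4)
f=lambda w:(t[0]-np.sin(t[2])*w,t[1]+np.cos(t[2])*w)
o,_=measure("wrist",{"white_bottle":f(.05),"yellow_jar":f(-.042)})
im2=imaging.capture("wrist")
for k in o: print(k,fr(o[k],t))
env.movep([.45,-.0,.35],[np.pi,0,0])
for n in("side","scene"):
    o,_=measure(n,{"grey_bottle":ROUGH["grey_bottle"],"black_jar":ROUGH["black_jar"],"white_bottle":f(.05),"yellow_jar":f(-.042),"amber_bottle":(.552,-.30),"red_jar":(.554,-.392)})
im=imaging.capture("scene"); cv2.imwrite("pics/s4.png",np.hstack([cv2.resize(im[100:400,150:450],(400,400)),cv2.resize(im2[50:350,170:470],(400,400))]))
E
```

```text
yellow_jar hit False z [ 0.6376 -0.1318 -0.0132] gap 0.0531 F 42.0
lifted gap 0.0527 F 42.0
place hit True z [ 0.5173  0.2727 -0.0103] t 42.3
white_bottle hit False z [ 0.4444  0.0058 -0.0135] gap 0.0304 F 39.2
lifted gap 0.0309 F 39.6
place hit True z [ 0.5012  0.3632 -0.0104] t 50.8
True
52.2833
wrist white_bottle [0.4987 0.3627] iou 0.97 conf 0.95
wrist yellow_jar [0.5162 0.2717] iou 0.98 conf 0.98
white_bottle [-0.0034  0.0496]
yellow_jar [-0.0023 -0.0431]
side grey_bottle [0.6402 0.1277] iou 0.81 conf 0.55
side black_jar [ 0.4646 -0.1187] iou 0.94 conf 0.6
side white_bottle [0.5008 0.3728] iou 0.73 conf 0.52
side yellow_jar [0.5187 0.2787] iou 0.87 conf 0.87
side amber_bottle [ 0.5506 -0.2987] iou 0.91 conf 0.85
side red_jar [ 0.5531 -0.3907] iou 0.95 conf 0.72
scene grey_bottle [0.638  0.1291] iou 0.84 conf 0.81
scene black_jar [ 0.4637 -0.116 ] iou 0.95 conf 0.75
scene white_bottle [0.4881 0.4005] iou 0.52 conf 0.45
scene yellow_jar [0.513  0.2844] iou 0.89 conf 0.69
scene amber_bottle [ 0.5457 -0.2951] iou 0.86 conf 0.76
scene red_jar [ 0.5507 -0.3898] iou 0.97 conf 0.62
```

View pics/s4.png

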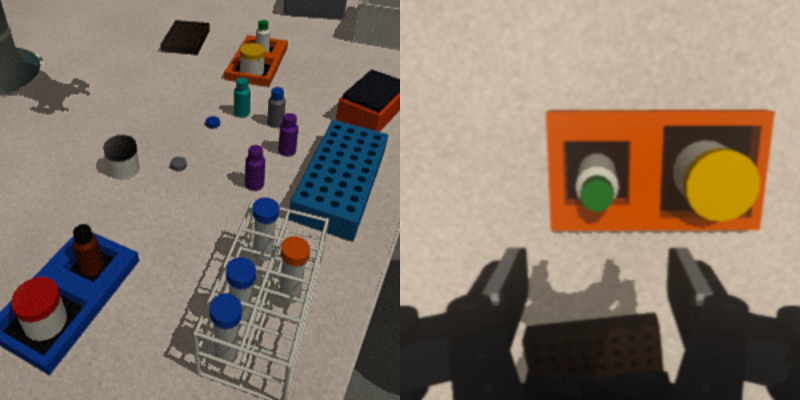

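Both kits stand upright in their wells: white bottle at right crop (597,185), yellow jar at (722,185), and amber and red in the blue tray at left crop (88,255) and (40,308). The low-overlap far fits come from the bottle being partly hidden. The spares have not moved, so I'm handing in.

```bash
python3 -c "
from h import *
print(workorder.finish_job())"
```

```text
the job is handed in; nothing more can be done
None
```

I handed the job in with both kits made up: on the last pictures all four items stand upright and released in their wells, about 4 mm or less from centre, and both spares are where they started; the judge returned no verdict.

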